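# Hold the plate reader's sprung hood at its service mark

### The arm

A 7-joint arm with a two-finger parallel gripper is mounted at the origin on the work surface. World frame = base frame: x ahead of the robot, y to its left, z up, the work surface at z = 0. Lengths are in mm, angles in degrees, forces in N, time in s.
With the tool pointing down it reaches from about 350 to 900 mm from the base axis. Payload 19.9 kg.
Tool frame: the origin (TCP) lies between the finger pads; the fingertips stand 19 mm ahead of it and the grasp point (between the pads) is the TCP (tcp_to_tips is the y of the fingertips in the tool frame, in mm); y points along the fingers, z is the direction in which the jaws open and shut, and the axes are right-handed (so a half turn about y gives the same grasp; the last joint's range is limited). The gripper opens to 85 mm and grips with 20 to 120 N. Pads are 22 mm wide; open, the fingers measure 114 mm over their backs; the gripper's body (76 mm by 85 mm) begins 54 mm behind the grasp point. The pads swing forward as they close: fully open they stand 13 mm farther back than shut.
Start: joints at [71.075, 23.915, -0.59, 92.452, 0.269, 63.638, -3.037], TCP at [177.998, -599.099, 250.26] pointing down, gripper open.
Joint ranges: [-161.28, 161.28], [-22.2, 115.67], [-73.04, 71.86], [3.21, 147.25], [-68.34, 248.33], [10.77, 114.83], [-161.83, 161.83]. Speed limits (degrees/s): [108.29, 108.29, 136.94, 136.94, 172.46, 172.46, 172.46].

### API

Orientations are given as a 3x3 rotation matrix whose columns are the frame's x, y, z axes.
In Python, from station import * gives the robot as it stands. The module is installed in compiled form; this text tells all that it offers.
- The arm moves only by the shell command python3 -m pendant 'ROWS' [OPENING] [FORCE]. ROWS is JSON, a list of rows, each a list of 2 entries, a list of its own where there are three numbers: the shift along the tool's x, y, z scaled (see below), then the turn, a rotation vector about the tool's x, y, z scaled (see below). In form: [[[tx, ty, tz], [ax, ay, az]], ...]. A call has 1 to 12 rows; each row is the pose to reach, as a shift and turn from the pose commanded when the call began, along the tool's axes at that moment; what a row does not reach only later rows make up. The controller multiplies each number of a shift by 200 mm and each number of a turn by pi/4 rad. A row lasts 1/10 s, in which the tool goes at most 50 mm and 8.59 degrees, less where a joint would pass 70% of its speed; a pose out of reach is approached as far as the arm can. A call with a number of a shift or a turn outside -1 to 1 is refused whole. A call with a gripper value outside its range is refused whole. OPENING is the closure, from 0 (fully open) to 1 (shut), set as the call begins (- or left out, the last holds). The fingers move at their own pace and stop on an object; FORCE is the grip in N (left out, the last holds). Time passes only in rows, so rows that repeat a pose let the fingers close. It gives the time, the measured TCP pose, the force and the opening at its end, in the units of the state.
- get_state(): the state, without advancing time (a new reading comes with each control period).
- get_image(name): name is "side" or "top" or "wrist"; returns the picture (420x560x3 uint8, red, green, blue); there is no depth.
- camera_info(name): a dict with "intrinsics" (3x3 intrinsics, pixels), "dist" ([k1, k2, p1, p2, k3] as OpenCV has them; the pictures are not rectified), "cam_to_world" (4x4, takes a point from camera to world coordinates); the wrist camera has in their place "T_tool_cam" (4x4, takes a point from camera to tool coordinates, whose origin is the TCP and whose axes are the tool frame's). Camera axes: x right, y up, looking along -z (the intrinsics and any distortion apply to the point x, -y, -z); pixel columns grow to the right and rows downward; lengths in mm; the calibration is good to about 2 mm. A picture is of the moment at which its call begins: read the wrist's pose just before it. camera_info takes no time and is no camera call.
- hand_in(): hands the job in, once; it reports no verdict.
The state is a dict: "clock": time; "joint_positions": joint angles; "joint_velocities": joint speeds; "effort": joint torques, N m; "eef_pos": TCP position; "tool_rot": TCP orientation; "ft_force": force on the tool from outside, world axes, zero at the start; "torque": the same for the moment, N m; "opening": opening from 0.0 (shut) to 1.0 (fully open).
Only numpy, scipy, OpenCV 4.12 (cv2) and the standard library are available. Lean on these libraries where they do the work, as an engineer would, in place of code of your own. Each camera call takes 0.05 s, during which the arm holds its last target. There are 200 camera calls.

### The job

Take the spare roller cartridge (black with green ends) out of the blue spares bin and lay it gently, right way up and flat, in the steel instrument tray, ready for me to fit. Then lift the plate reader's sprung hood by its black grab bar until the orange mark on its guide arms stands at the rim of the body (40 degrees open), without ever raising it to the red or letting it snap shut, and finish still holding it steady there by the bar: do not let go. Leave the white gear in the bin and the mouse and mug where they are.

Things in the scene. Friction and masses are not known exactly. Their poses are not given: they have to be found in the camera images.
- cartridge: Loose spare roller cartridge 64 (x) x 30 (y) x 26 (z, high) mm, about 60 g: black frame, grey roller on top, green cheek at each end. The frame between the cheeks is 44 mm long and 20 mm high; grip it there across its y (30 mm). Origin: centre of its underside; z up. Starts flat on the bin's floor, in either end of the bin, its x within 0.6 rad of the bin's x.
- bin: Fixed blue open spares bin, outside 230 (x) x 160 (y) x 50 mm high, walls and floor 4 mm. Origin: centre of its underside, on the desk; z up.
- gear: Loose white plastic gear, 50 mm across and 20 mm high, lying flat in the other end of the bin; it stays there. Origin: centre of its underside.
- tray: Fixed shallow stainless-steel instrument tray, outside 190 (x) x 130 (y) x 18 mm high, walls and floor 3 mm, inside 184 x 124 mm. Origin: centre of its underside, on the desk; z up.
- reader: Desktop phosphor-plate reader, fixed, 340 mm wide (y), 168 mm high, grey with off-white sides; its front (-x, with grab bar and black feed table) looks to the robot's right. Origin: under its middle, on the desk; z up. The body's rim is 110 mm above the desk. Under the bar the nose is at most 78 mm high, 45 mm at its lip (x = -195 mm); the feed table, 52 mm high, reaches to x = -252 mm.
- hood (a joint): Opening angle of the grey hood, rad: 0 shut, stop at 1.13. A spring and its weight push it shut (6 to 10 N at the bar); let go, it snaps shut. As it opens, a curved steel guide arm on each side rises out of the casing; its orange band passes the rim from 0.63 to 0.77 rad (middle at 0.698 = 40 degrees); the red part shows from 0.87 rad (50 degrees).
- hood_hinge (a point): Middle of the hood's hinge axis, at the hood's rear, 160 mm above the desk; in the reader's frame at (100, 0, 160) mm. The axis runs along the reader's y.
- grab_bar (a point): Black round bar on the hood's front edge, 14 mm thick, 150 mm long (reader's y), an arm at each end back to the hood. Origin: centre of the bar. Shut, it is 135 mm above the desk, 280 mm in front of the hinge axis (reader's -x) and 25 mm below it; 40 mm of free space to the hood, 55 mm below it. Rigid with the hood, it swings about the hinge axis; it can turn in a pinch from above.
- mouse: Loose black computer mouse, 105 x 58 x 33 mm, on the desk beyond bin and tray. Origin: centre of its underside. Leave it alone.
- mug: Loose white mug, 80 mm across, 95 mm high, on the desk beyond bin and tray. Origin: centre of its underside. Leave it alone.
Mind the look-alikes: they are no part of the job. Leave any purple look-alike of the cartridge alone. There is more than one size of the tray; the one meant has the size given above.

How it is judged (in metres and radians):
On the way, in this order (a step that is already met when the one before it is completed fails the run):
1. the cartridge is lifted by the fingers clear above the bin (height (world z) of cartridge above 0.06 m and contact force between the fingers and cartridge above 0.5 N), for 0.1 s.
2. the cartridge lies flat, right way up and released in the tray, with the hood still shut (x of cartridge in the frame of tray between -0.085 and 0.085 m and y of cartridge in the frame of tray between -0.058 and 0.058 m and z of cartridge in the frame of tray between -0.002 and 0.008 m and angle between cartridge's own z axis and vertical below 0.12 rad and contact force between the fingers and cartridge below 0.05 N and linear speed of cartridge below 0.02 m/s and value of joint hood below 0.05 rad), for 0.2 s.
At the end, for the whole second after the job is handed in: The hood stands still at 40 degrees, 4 degrees either way (0.628 to 0.768 rad), carried by the fingers on the grab bar (over 2 N); the cartridge lies flat, right way up, at rest and untouched on the tray's floor; the gear is in the bin; mouse and mug are within 30 mm of where they were (value of joint hood between 0.628 and 0.768 rad and velocity of joint hood between -0.05 and 0.05 rad/s and contact force between the fingers and grab_bar above 2 N and x of cartridge in the frame of tray between -0.085 and 0.085 m and y of cartridge in the frame of tray between -0.058 and 0.058 m and z of cartridge in the frame of tray between -0.002 and 0.008 m and angle between cartridge's own z axis and vertical below 0.12 rad and contact force between the fingers and cartridge below 0.05 N and linear speed of cartridge below 0.02 m/s and x of gear in the frame of bin between -0.11 and 0.11 m and y of gear in the frame of bin between -0.075 and 0.075 m and z of gear in the frame of bin below 0.03 m and distance of each of mouse, mug from where it was at the start of the episode below 0.03 m); the arm keeps its last pose, push and grip.
It fails at once if the hood is raised to the red mark (50 degrees) (value of joint hood above 0.873 rad).
It fails at once if the hood snaps shut (closes faster than 3 rad/s) (velocity of joint hood below -3 rad/s).
It fails at once if the cartridge is dropped or thrown (moves faster than 0.7 m/s out of the fingers) (contact force between the fingers and cartridge below 0.05 N and linear speed of cartridge above 0.7 m/s).
It fails at once if the gear is taken out of the bin (z of gear in the frame of bin above 0.05 m).
It fails at once if the mouse or mug is pushed 30 mm or more (distance of any of mouse, mug from where it was at the start of the episode above 0.03 m).
It also fails if it takes over 53 s, if anything falls off the work surface, if the arm or the gripper's body presses on something with over 40 N, if the wrist force passes 120 N, or if a joint passes its speed limit or range.

## Working session

There is one attempt and no reset: what is moved stays moved. The work goes in short steps, Python scripts to look and compute and a shell command to move; the robot and the scene stay as the last step left them, time stands still between calls to the robot, and variables do not carry over. Pictures are saved under pics/ and viewed, about 8 in all and at most 12, crops included, and the job is handed in when it is done.

```bash
mkdir -p pics
cat > h.py <<'E'
from station import *
import numpy as np, cv2
def cam(n):
    c=camera_info(n); K=np.array(c["intrinsics"]);d=np.array(c["dist"],float)
    if "cam_to_world" in c: T=np.array(c["cam_to_world"])
    else:
        s=get_state(); W=np.eye(4); W[:3,:3]=s["tool_rot"]; W[:3,3]=s["eef_pos"]; T=W@np.array(c["T_tool_cam"])
    return K,d,T
def ray(n,px,z,C=None):
    K,d,T=C or cam(n)
    u=cv2.undistortPoints(np.array(px,float).reshape(-1,1,2),K,d).reshape(-1,2)
    D=np.c_[u[:,0],-u[:,1],-np.ones(len(u))]@T[:3,:3].T
    o=T[:3,3]; z=np.broadcast_to(z,(len(u),)); return o+D*((z-o[2])/D[:,2])[:,None]
def proj(n,P,C=None):
    K,d,T=C or cam(n); P=np.atleast_2d(P).astype(float)
    q=(P-T[:3,3])@T[:3,:3]; q=q*[1,-1,-1]
    return cv2.projectPoints(q,np.zeros(3),np.zeros(3),K,d)[0].reshape(-1,2)
def tool(dw,s=None):
    """world shift mm -> tool units"""
    s=s or get_state(); return np.array(s["tool_rot"]).T@np.array(dw)/200
E
python3 - <<'E'
from h import *
s=get_state(); print({k:np.round(v,3).tolist() for k,v in s.items()})
for n in("top","side"):
    cv2.imwrite(f"pics/{n}0.png",cv2.resize(get_image(n)[:,:,::-1],(800,600),interpolation=cv2.INTER_CUBIC))
    K,d,T=cam(n);print(n,K.round(1).tolist(),d,T.round(2).tolist())
print(camera_info("wrist")["T_tool_cam"])
E
```

```text
{'clock': 0.0, 'joint_positions': [71.077, 23.947, -0.591, 92.486, 0.27, 63.639, -3.037], 'joint_velocities': [-0.061, -0.119, 0.102, 0.03, -0.025, 0.135, -0.036], 'effort': [-0.0, -86.446, 0.678, -43.491, 0.019, 0.007, -0.0], 'eef_pos': [177.89, -598.8, 249.662], 'tool_rot': [[-0.959, -0.0, 0.285], [-0.285, 0.001, -0.959], [0.0, -1.0, -0.001]], 'ft_force': [-0.489, 0.059, 0.467], 'torque': [0.013, -0.003, -0.023], 'opening': 1.0}
top [[384.8, 0.0, 272.5], [0.0, 384.8, 208.9], [0.0, 0.0, 1.0]] [-0.10069229  0.          0.          0.          0.        ] [[0.01, 0.99, -0.11, 396.82], [-1.0, 0.01, 0.02, -44.55], [0.02, 0.11, 0.99, 1350.74], [0.0, 0.0, 0.0, 1.0]]
side [[472.3, 0.0, 294.0], [0.0, 472.3, 211.2], [0.0, 0.0, 1.0]] [-0.16765901  0.          0.          0.          0.        ] [[0.99, 0.11, -0.08, 422.68], [-0.13, 0.75, -0.65, -820.1], [-0.01, 0.66, 0.75, 1023.75], [0.0, 0.0, 0.0, 1.0]]
[[ 5.35309811e-04 -9.64359558e-01 -2.64594704e-01 -6.74587905e+01]
 [-1.10079566e-03  2.64594013e-01 -9.64359267e-01 -1.23502085e+02]
 [ 9.99999251e-01  8.07495679e-04 -9.19923047e-04  5.98824760e-01]
 [ 0.00000000e+00  0.00000000e+00  0.00000000e+00  1.00000000e+00]]
```

View pics/top0.png

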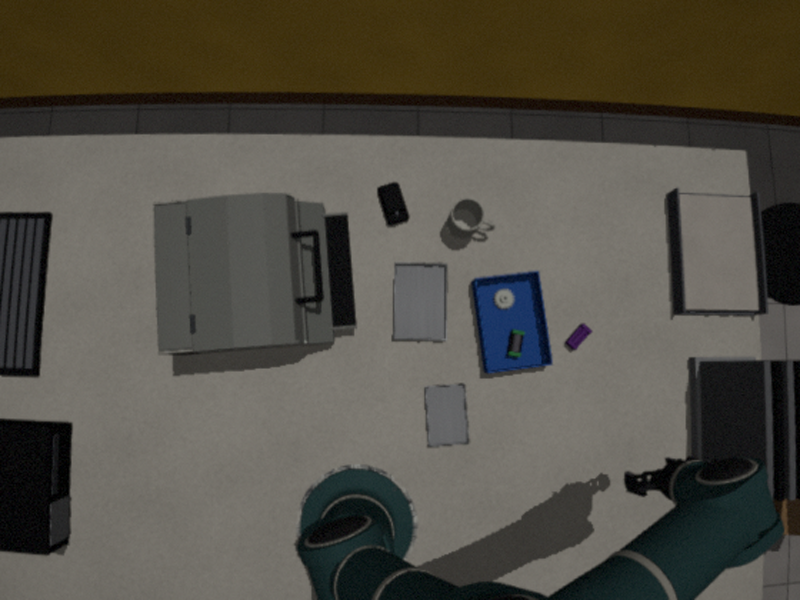

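View pics/side0.png

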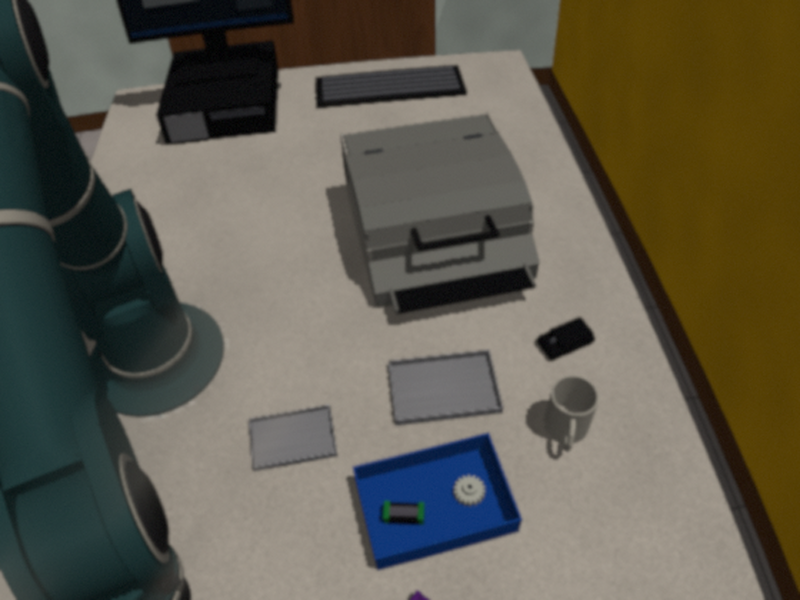

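The top view shows two trays, at (419,302) and (446,415). It also shows the blue bin at (511,323), with the green-ended cartridge at (516,343) and the gear at (505,298). The purple look-alike is outside the bin at (578,336), and the reader's grab bar runs from (316,235) to (316,300). Next I'll measure sizes and make one enlarged crop to confirm.

Run:
```python
from h import *
f=560/800
C=cam("top")
def R(p,z): return ray("top",np.array(p)*f,z,C).round(0)
big=R([(394,264),(447,264),(446,341),(392,339)],18); sm=R([(425,385),(465,384),(468,445),(428,446)],18)
for t in(big,sm): print("tray",t.tolist(),np.linalg.norm(np.roll(t,-1,0)-t,axis=1).round(),t.mean(0))
b=R([(471,281),(539,272),(551,363),(485,376)],50); print("bin",b.tolist(),np.linalg.norm(np.roll(b,-1,0)-b,axis=1).round(),b.mean(0))
print("bar",R([(318,236),(318,300)],142).tolist())
print("reader feed table",R([(347,214),(355,327)],52).tolist())
print("hood rear top corners",R([(155,204),(160,353)],168).tolist())
print("mouse,mug",R([(393,203),(465,218)],20).tolist())
im=get_image("top"); cv2.imwrite("pics/t.png",im[:,:,::-1])
hsv=cv2.cvtColor(im,cv2.COLOR_RGB2HSV)
g=cv2.inRange(hsv,(45,80,30),(80,255,255)); g[:, :320]=0
n,l,st,ce=cv2.connectedComponentsWithStats(g); print(st.tolist(),ce.round(1).tolist())
a=cv2.resize(im[180:275,265:425],(800,475),interpolation=cv2.INTER_CUBIC)
cv2.imwrite("pics/crop.png",a[:,:,::-1])
```

```text
tray [[631.0, -83.0, 18.0], [634.0, -214.0, 18.0], [444.0, -212.0, 18.0], [447.0, -81.0, 18.0]] [131. 190. 131. 184.] [ 539.  -147.5   18. ]
tray [[337.0, -161.0, 18.0], [341.0, -258.0, 18.0], [195.0, -266.0, 18.0], [192.0, -170.0, 18.0]] [ 97. 146.  96. 145.] [ 266.25 -213.75   18.  ]
bin [[587.0, -268.0, 50.0], [612.0, -435.0, 50.0], [393.0, -461.0, 50.0], [361.0, -301.0, 50.0]] [169. 221. 163. 228.] [ 488.25 -366.25   50.  ]
bar [[671.0, 91.0, 142.0], [526.0, 87.0, 142.0]]
reader feed table [[746.0, 33.0, 52.0], [473.0, 8.0, 52.0]]
hood rear top corners [[734.0, 457.0, 168.0], [403.0, 425.0, 168.0]]
mouse,mug [[785.0, -79.0, 20.0], [750.0, -259.0, 20.0]]
[[0, 0, 560, 420, 235150], [358, 231, 9, 4, 22], [356, 246, 8, 4, 25], [479, 361, 1, 1, 1], [424, 409, 1, 1, 1], [406, 415, 1, 1, 1]] [[279.5, 209.5], [362.1, 232.4], [359.5, 247.4], [479.0, 361.0], [424.0, 409.0], [406.0, 415.0]]
```

View pics/crop.png

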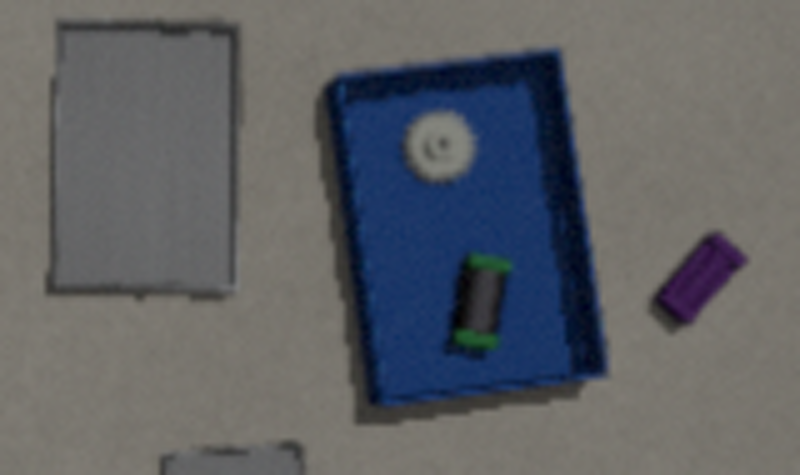

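The tray at (419,302) measures 190 x 130, so it is the one meant; the other is about 145 x 96. The crop shows the green-ended cartridge inside the bin at crop pixel (482,300), and the purple look-alike is outside at (702,278). Now I'll compute the approach.

Run:
```python
from h import *
from scipy.spatial.transform import Rotation as Ro
p=ray("top",[(362.1,232.4),(359.5,247.4)],22); c=p.mean(0); d=p[0]-p[1]
ang=np.degrees(np.arctan2(d[1],d[0])); print(p.round(1),c,ang,np.linalg.norm(d))
s=get_state(); t=np.array([c[0],c[1],200]); 
print("shift",tool(t-np.array(s["eef_pos"])))
z=np.array(s["tool_rot"])[:,2]; za=np.degrees(np.arctan2(z[1],z[0])); print("turn deg", za-(ang-90), (za-(ang-90))/45)
```

```text
[[ 467.6 -386.5   22. ]
 [ 415.3 -376.8   22. ]] [ 441.46994975 -381.63978493   22.        ] -10.5274277436332 53.16436619623479
shift [-1.57256399  0.24960681 -0.66578513]
turn deg 27.074976852739653 0.6016661522831034
```

```bash
python3 -m pendant '[[[-0.08,0,-0.03],[0,0,0]],[[-0.25,0,-0.1],[0,0,0]],[[-0.45,0,-0.19],[0,0,0]],[[-0.65,0,-0.27],[0,0,0]],[[-0.82,0,-0.34],[0,0,0]],[[-0.95,0,-0.4],[0,0,0]],[[-1,0,-0.42],[0,0,0]]]' 0.3 40
python3 -m pendant '[[[-0.07,0.02,-0.03],[0,0.07,0]],[[-0.2,0.06,-0.09],[0,0.2,0]],[[-0.36,0.14,-0.16],[0,0.35,0]],[[-0.5,0.2,-0.22],[0,0.48,0]],[[-0.57,0.25,-0.246],[0,0.57,0]],[[-0.573,0.25,-0.246],[0,0.602,0]],[[-0.573,0.25,-0.246],[0,0.602,0]],[[-0.573,0.25,-0.246],[0,0.602,0]]]'
python3 - <<'E'
from h import *
C=cam("wrist"); im=get_image("wrist")
q=proj("wrist",[(467.6,-386.5,22),(415.3,-376.8,22)],C); print(q)
cv2.imwrite("pics/w1.png",im[:,:,::-1])
E
```

```text
clock: 0.85
eef_pos: [348.7, -458.7, 250.3]
tool_rot: [[-0.957, 0.001, 0.289], [-0.289, 0.001, -0.957], [-0.001, -1.0, -0.001]]
ft_force: [-0.2, 0.1, -0.3]
opening: 0.701
clock: 1.65
eef_pos: [440.9, -382.8, 200.7]
tool_rot: [[-0.983, 0.0, -0.183], [0.183, -0.001, -0.983], [-0.0, -1.0, 0.001]]
ft_force: [-0.6, -0.7, 0.5]
opening: 0.701
[[282.74828656 160.45900287]
 [282.92222116 221.08404762]]
```

View pics/w1.png

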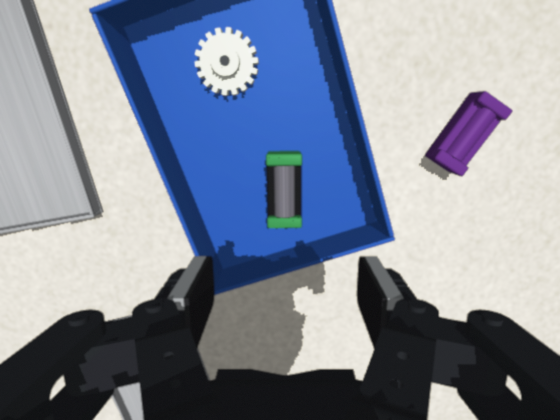

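The cartridge is at wrist pixel (284,190), within about 1 px of the prediction and aligned with the jaws. I'll descend and grip.

```bash
python3 -m pendant '[[[0,0.08,0],[0,0,0]],[[0,0.25,0],[0,0,0]],[[0,0.45,0],[0,0,0]],[[0,0.62,0],[0,0,0]],[[0,0.74,0],[0,0,0]],[[0,0.82,0],[0,0,0]],[[0,0.86,0],[0,0,0]],[[0,0.87,0],[0,0,0]],[[0,0.87,0],[0,0,0]]]'
python3 -m pendant '[[[0,0,0],[0,0,0]],[[0,0,0],[0,0,0]],[[0,0,0],[0,0,0]],[[0,0,0],[0,0,0]],[[0,0,0],[0,0,0]],[[0,0,0],[0,0,0]],[[0,0,0],[0,0,0]],[[0,0,0],[0,0,0]]]' 1 40
python3 -m pendant '[[[0,-0.02,0],[0,0,0]],[[0,-0.08,0],[0,0,0]],[[0,-0.17,0],[0,0,0]],[[0,-0.28,0],[0,0,0]],[[0,-0.4,0],[0,0,0]],[[0,-0.5,0],[0,0,0]],[[0,-0.55,0],[0,0,0]],[[0,-0.55,0],[0,0,0]],[[0,-0.55,0],[0,0,0]],[[0,-0.55,0],[0,0,0]]]'
python3 - <<'E'
from h import *
im=get_image("wrist"); cv2.imwrite("pics/w2.png",im[:,:,::-1])
E
```

```text
clock: 2.6
eef_pos: [441.9, -382.2, 27.1]
tool_rot: [[-0.983, 0.001, -0.183], [0.183, -0.001, -0.983], [-0.001, -1.0, 0.0]]
ft_force: [-1.2, -0.2, 0.1]
opening: 0.704
clock: 3.4
eef_pos: [442.1, -382.2, 27.3]
tool_rot: [[-0.983, 0.001, -0.183], [0.183, -0.001, -0.983], [-0.001, -1.0, 0.001]]
ft_force: [-1.6, 1.3, 8.0]
opening: 0.34
clock: 4.4
eef_pos: [441.2, -381.5, 135.2]
tool_rot: [[-0.983, -0.001, -0.183], [0.183, 0.001, -0.983], [0.001, -1.0, -0.001]]
ft_force: [-1.2, -0.0, -0.5]
opening: 0.336
```

View pics/w2.png

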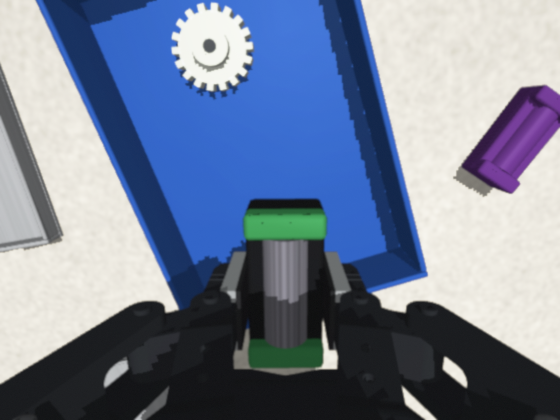

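The cartridge is held level, with its green cheek at (285,222). I'll carry it to the tray: tool x -0.268, z -1.24 (two calls), then down.

```bash
python3 -m pendant '[[[0,0,-0.05],[0,0,0]],[[-0.03,0,-0.16],[0,0,0]],[[-0.06,0,-0.3],[0,0,0]],[[-0.1,0,-0.46],[0,0,0]],[[-0.14,0,-0.62],[0,0,0]],[[-0.18,0,-0.78],[0,0,0]],[[-0.22,0,-0.92],[0,0,0]],[[-0.25,0,-1.0],[0,0,0]]]'
python3 -m pendant '[[[-0.01,0,-0.09],[0,0,0]],[[-0.015,0,-0.17],[0,0,0]],[[-0.018,0,-0.22],[0,0,0]],[[-0.018,0,-0.24],[0,0,0]],[[-0.018,0,-0.24],[0,0,0]],[[-0.018,0,-0.24],[0,0,0]]]'
python3 -m pendant '[[[0,0.03,0],[0,0,0]],[[0,0.1,0],[0,0,0]],[[0,0.2,0],[0,0,0]],[[0,0.3,0],[0,0,0]],[[0,0.38,0],[0,0,0]],[[0,0.44,0],[0,0,0]],[[0,0.48,0],[0,0,0]],[[0,0.51,0],[0,0,0]],[[0,0.53,0],[0,0,0]],[[0,0.535,0],[0,0,0]],[[0,0.535,0],[0,0,0]],[[0,0.535,0],[0,0,0]]]'
```

```text
clock: 5.25
eef_pos: [528.1, -190.9, 135.9]
tool_rot: [[-0.984, -0.0, -0.18], [0.18, 0.001, -0.984], [0.001, -1.0, -0.001]]
ft_force: [0.3, 0.8, -0.3]
opening: 0.339
clock: 5.85
eef_pos: [539.4, -148.5, 136.2]
tool_rot: [[-0.983, -0.0, -0.184], [0.184, -0.0, -0.983], [0.0, -1.0, 0.0]]
ft_force: [0.4, -0.7, -1.2]
opening: 0.337
clock: 7.05
eef_pos: [539.9, -147.9, 29.7]
tool_rot: [[-0.983, 0.001, -0.183], [0.183, -0.0, -0.983], [-0.001, -1.0, -0.0]]
ft_force: [-0.2, -0.1, -0.8]
opening: 0.339
```

```bash
python3 -m pendant '[[[0,0.005,0],[0,0,0]],[[0,0.01,0],[0,0,0]],[[0,0.013,0],[0,0,0]],[[0,0.013,0],[0,0,0]],[[0,0.013,0],[0,0,0]]]'
python3 -m pendant '[[[0,0.003,0],[0,0,0]],[[0,0.005,0],[0,0,0]],[[0,0.005,0],[0,0,0]],[[0,0.005,0],[0,0,0]]]'
```

```text
clock: 7.55
eef_pos: [539.7, -147.8, 26.7]
tool_rot: [[-0.983, -0.0, -0.183], [0.183, 0.0, -0.983], [0.0, -1.0, -0.0]]
ft_force: [-0.1, -0.5, -0.8]
opening: 0.341
clock: 7.95
eef_pos: [539.8, -147.8, 26.3]
tool_rot: [[-0.983, 0.0, -0.183], [0.183, -0.0, -0.983], [-0.0, -1.0, 0.0]]
ft_force: [-4.2, 1.0, 12.7]
opening: 0.337
```

Contact reads about 12 N, so it is on the floor. I'll release, rise and check.

```bash
python3 -m pendant '[[[0,0,0],[0,0,0]],[[0,0,0],[0,0,0]],[[0,0,0],[0,0,0]],[[0,0,0],[0,0,0]],[[0,0,0],[0,0,0]]]' 0.35 40
python3 -m pendant '[[[0,-0.02,0],[0,0,0]],[[0,-0.08,0],[0,0,0]],[[0,-0.2,0],[0,0,0]],[[0,-0.36,0],[0,0,0]],[[0,-0.56,0],[0,0,0]],[[0,-0.76,0],[0,0,0]],[[0,-0.92,0],[0,0,0]],[[0,-1,0],[0,0,0]],[[0,-1,0],[0,0,0]]]'
python3 - <<'E'
from h import *
w=get_image("wrist"); cv2.imwrite("pics/w3.png",w[:,:,::-1]); s=get_image("side")
cv2.imwrite("pics/s3.png",s[:,:,::-1])
a=np.hstack([cv2.resize(w,(400,300)),cv2.resize(s[70:340,220:540],(400,300))])
cv2.imwrite("pics/a3.png",a[:,:,::-1])
E
```

```text
clock: 8.45
eef_pos: [539.7, -147.8, 25.6]
tool_rot: [[-0.983, -0.0, -0.183], [0.183, 0.0, -0.983], [0.0, -1.0, -0.0]]
ft_force: [-0.6, -0.7, -0.5]
opening: 0.655
clock: 9.35
eef_pos: [540.7, -148.0, 229.2]
tool_rot: [[-0.983, 0.005, -0.183], [0.183, -0.001, -0.983], [-0.005, -1.0, 0.0]]
ft_force: [0.4, -0.3, -0.8]
opening: 0.648
```

View pics/a3.png

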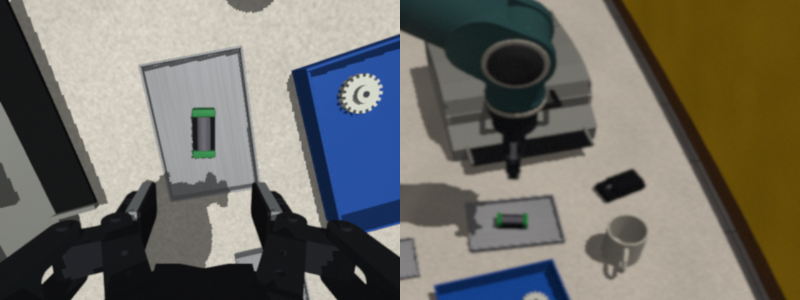

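The cartridge lies flat and released in the middle of the large tray, at left-panel pixel (203,132). I'll raise the arm, go over the grab bar and look.

```bash
python3 -m pendant '[[[0,-0.1,-0.05],[0,0,0]],[[-0.01,-0.25,-0.15],[0,0,0]],[[-0.02,-0.38,-0.28],[0,0,0]],[[-0.03,-0.46,-0.45],[0,0,0]],[[-0.05,-0.5,-0.64],[0,0,0]],[[-0.06,-0.505,-0.82],[0,0,0]],[[-0.07,-0.505,-0.95],[0,0,0]],[[-0.08,-0.505,-1],[0,0,0]]]' 0.48 80
python3 -m pendant '[[[0,0,-0.05],[0,-0.1,0]],[[0,0,-0.11],[0,-0.22,0]],[[0,0,-0.16],[0,-0.32,0]],[[0,0,-0.17],[0,-0.351,0]],[[0,0,-0.17],[0,-0.351,0]],[[0,0,-0.17],[0,-0.351,0]]]'
python3 - <<'E'
from h import *
K,d,T=cam("wrist"); np.save("T4.npy",T); im=get_image("wrist"); cv2.imwrite("pics/w4.png",im[:,:,::-1])
E
```

```text
clock: 10.25
eef_pos: [591.8, 48.9, 325.5]
tool_rot: [[-0.984, -0.002, -0.18], [0.18, 0.001, -0.984], [0.002, -1.0, -0.001]]
ft_force: [-0.8, -0.1, -0.9]
opening: 0.517
clock: 10.85
eef_pos: [598.2, 78.3, 326.4]
tool_rot: [[-0.996, -0.001, 0.089], [-0.089, -0.0, -0.996], [0.001, -1.0, 0.0]]
ft_force: [0.4, 0.4, -0.0]
opening: 0.517
```

View pics/w4.png

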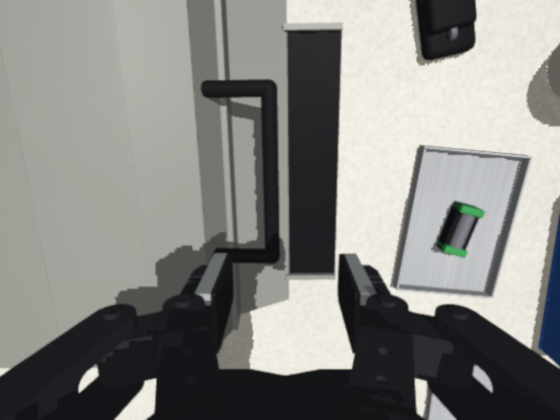

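The bar runs from (269,88) to (271,254), nearly parallel to the picture's vertical axis. Its middle is near (270,172).

Run:
```python
from h import *
im=cv2.imread("pics/w4.png",0)
pts=[]
for r in range(105,240,15):
    c=np.where(im[r,255:285]<60)[0]+255; pts.append(((c.min()+c.max())/2,r)); print(r,c.min(),c.max(),end="; ")
K,d,_=cam("wrist"); C=(K,d,np.load("T4.npy"))
p=ray("wrist",pts,135,C); m=np.polyfit(p[:,0],p[:,1],1); print("\nbar deg",np.degrees(np.arctan(m[0])))
e=ray("wrist",[(269,81),(271,262)],135,C); print(e, np.linalg.norm(e[0]-e[1]))
x=e[:,0].mean(); c=np.array([x,np.polyval(m,x),0]); print("centre",c)
s=get_state(); t=np.array([c[0],c[1],134]); print(tool(t-np.array(s["eef_pos"]),s)); R=np.array(s["tool_rot"]); print("z ang",np.degrees(np.arctan2(R[1,2],R[0,2])))
```

```text
105 262 276; 120 261 276; 135 262 276; 150 262 276; 165 262 277; 180 263 277; 195 264 277; 210 264 277; 225 264 278; 
bar deg 5.551525146688561
[[687.07441246  98.60419343 135.        ]
 [526.43641962  84.4309528  135.        ]] 161.26203984772633
centre [606.75541604  91.65681941   0.        ]
[-0.04883055  0.96241008 -0.06267677]
z ang -84.89991779786803
```

```bash
python3 -m pendant '[[[-0.02,0.03,-0.03],[0,0,0]],[[-0.049,0.1,-0.063],[0,0,0]],[[-0.049,0.22,-0.063],[0,0,0]],[[-0.049,0.38,-0.063],[0,0,0]],[[-0.049,0.53,-0.063],[0,0,0]],[[-0.049,0.65,-0.063],[0,0,0]],[[-0.049,0.74,-0.063],[0,0,0]],[[-0.049,0.8,-0.063],[0,0,0]],[[-0.049,0.8,-0.063],[0,0,0]]]'
python3 -m pendant '[[[0,0.03,0],[0,0,0]],[[0,0.08,0],[0,0,0]],[[0,0.12,0],[0,0,0]],[[0,0.15,0],[0,0,0]],[[0,0.165,0],[0,0,0]],[[0,0.165,0],[0,0,0]]]'
python3 - <<'E'
from h import *
w=get_image("wrist"); s=get_image("side")
a=np.hstack([cv2.resize(w,(400,300)),cv2.resize(s[60:240,220:400],(400,300))])
cv2.imwrite("pics/a5.png",a[:,:,::-1])
E
```

```text
clock: 11.8
eef_pos: [606.1, 93.0, 164.6]
tool_rot: [[-0.996, -0.003, 0.092], [-0.092, -0.0, -0.996], [0.003, -1.0, -0.0]]
ft_force: [-0.5, -0.3, 0.5]
opening: 0.517
clock: 12.4
eef_pos: [606.7, 92.8, 133.3]
tool_rot: [[-0.996, -0.001, 0.092], [-0.092, 0.0, -0.996], [0.001, -1.0, -0.0]]
ft_force: [-0.3, -0.0, -0.4]
opening: 0.518
```

View pics/a5.png

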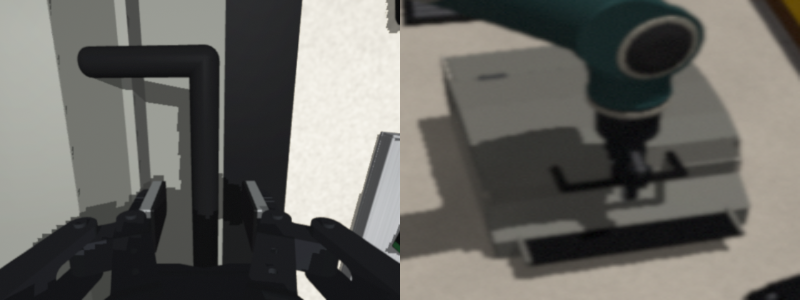

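The bar is between the pads. I'll close, then lift along the arc.

```bash
python3 -m pendant '[[[0,0,0],[0,0,0]],[[0,0,0],[0,0,0]],[[0,0,0],[0,0,0]],[[0,0,0],[0,0,0]],[[0,0,0],[0,0,0]],[[0,0,0],[0,0,0]],[[0,0,0],[0,0,0]],[[0,0,0],[0,0,0]]]' 1 80
python3 -m pendant '[[[0,-0.02,0.001],[0,0,0]],[[0,-0.06,0.003],[0,0,0]],[[0,-0.12,0.005],[0,0,0]],[[0,-0.184,0.004],[0,0,0]],[[0,-0.245,0],[0,0,0]],[[0,-0.306,-0.006],[0,0,0]],[[0,-0.367,-0.016],[0,0,0]],[[0,-0.427,-0.027],[0,0,0]],[[0,-0.465,-0.037],[0,0,0]],[[0,-0.487,-0.042],[0,0,0]],[[0,-0.487,-0.042],[0,0,0]]]'
```

```text
clock: 13.3
eef_pos: [607.0, 92.2, 133.9]
tool_rot: [[-0.996, 0.0, 0.091], [-0.091, -0.001, -0.996], [-0.0, -1.0, 0.001]]
ft_force: [0.5, -5.6, 3.5]
opening: 0.139
clock: 14.4
eef_pos: [606.3, 99.6, 231.1]
tool_rot: [[-0.996, 0.0, 0.09], [-0.09, -0.002, -0.996], [0.0, -1.0, 0.002]]
ft_force: [4.5, -9.1, -6.8]
opening: 0.133
```

```bash
python3 -m pendant '[[[0,-0.025,-0.007],[0,0,0]],[[0,-0.06,-0.018],[0,0,0]],[[0,-0.117,-0.037],[0,0,0]],[[0,-0.174,-0.059],[0,0,0]],[[0,-0.231,-0.084],[0,0,0]],[[0,-0.286,-0.11],[0,0,0]],[[0,-0.339,-0.14],[0,0,0]],[[0,-0.381,-0.166],[0,0,0]],[[0,-0.41,-0.184],[0,0,0]],[[0,-0.423,-0.192],[0,0,0]],[[0,-0.423,-0.192],[0,0,0]]]'
python3 - <<'E'
from h import *
w=get_image("wrist"); s=get_image("side"); t=get_image("top")
cv2.imwrite("pics/s6.png",s[:,:,::-1]); cv2.imwrite("pics/w6.png",w[:,:,::-1])
a=np.hstack([cv2.resize(w,(380,600)),cv2.resize(s[60:240,220:400],(420,600),interpolation=cv2.INTER_CUBIC)])
a=cv2.resize(s[70:220,230:430],(800,600),interpolation=cv2.INTER_CUBIC)
cv2.imwrite("pics/a6.png",a[:,:,::-1])
E
```

```text
clock: 15.5
eef_pos: [602.7, 135.4, 315.7]
tool_rot: [[-0.996, -0.001, 0.088], [-0.088, -0.005, -0.996], [0.001, -1.0, 0.005]]
ft_force: [-2.6, -22.6, 2.0]
opening: 0.133
```

View pics/a6.png

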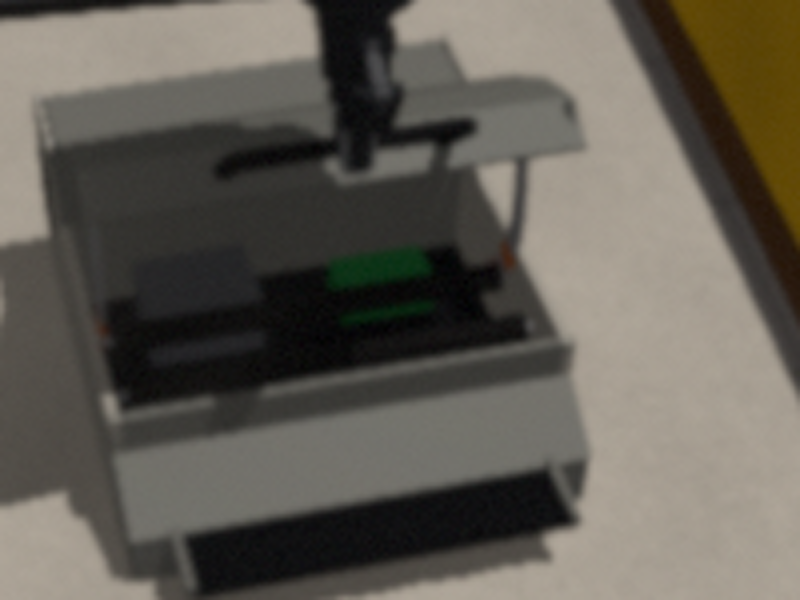

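The hood is open and the orange band shows at the right-hand rim, at (508,256), with a trace at the left at (103,328). By geometry, a bar height of about 317 mm gives roughly 39 degrees. I'll trim up 4 mm without pushing farther back, which also eases the 22 N radial push, then hold.

```bash
python3 -m pendant '[[[0,-0.007,0],[0,0,0]],[[0,-0.014,0],[0,0,0]],[[0,-0.02,0.002],[0,0,0]],[[0,-0.02,0.003],[0,0,0]],[[0,-0.02,0.003],[0,0,0]],[[0,-0.02,0.003],[0,0,0]],[[0,-0.02,0.003],[0,0,0]],[[0,-0.02,0.003],[0,0,0]]]'
python3 - <<'E'
from h import *
s=get_image("side"); w=get_image("wrist")
st=get_state(); z=st["eef_pos"][2]+1.1; print(st["eef_pos"],st["ft_force"],"theta",np.degrees(np.arcsin((z-160)/281.1))+5.1)
a=np.hstack([cv2.resize(s[105:165,325:375],(400,480),interpolation=cv2.INTER_CUBIC),cv2.resize(s[170:300,255:395],(400,480))])
cv2.imwrite("pics/a7.png",a[:,:,::-1])
E
```

```text
clock: 16.45
eef_pos: [602.5, 137.1, 318.7]
tool_rot: [[-0.996, -0.001, 0.09], [-0.09, -0.002, -0.996], [0.002, -1.0, 0.002]]
ft_force: [1.6, -7.5, -7.0]
opening: 0.139
[602.51011714 137.17768485 318.69731102] [ 1.96812922 -7.61016213 -6.18661651] theta 39.74370058972764
```

View pics/a7.png

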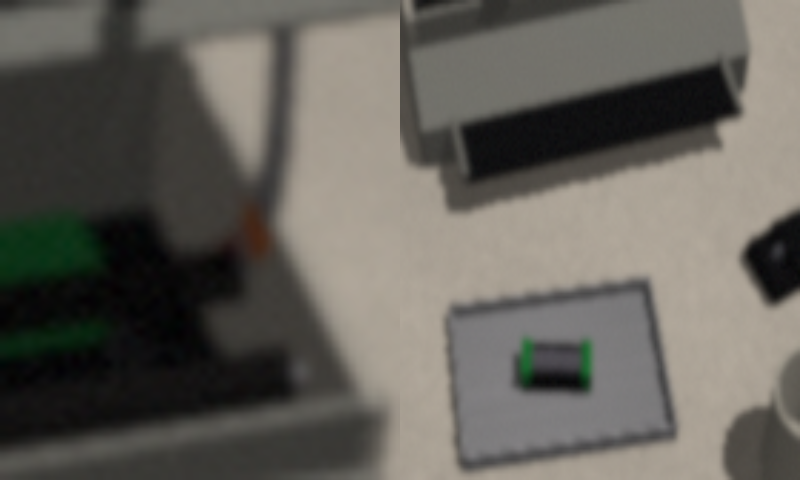

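The orange band is at the rim at left-panel pixel (255,230), with only a dim reddish trace below the rim line inside. The wrist force now matches the spring alone, about 10 N. The cartridge lies flat in the tray at right-panel pixel (556,365). Handing in.

```bash
python3 -c "
from station import *
print(hand_in())"
```

```text
the job is handed in; nothing more can be done
None
```

The cartridge is in the instrument tray and the arm is holding the hood by the grab bar at about 40 degrees. I handed the job in at about 16.5 s, and no verdict is reported.

- **Cartridge:** I gripped it across its 30 mm side in the bin and set it down in the middle of the tray that measured about 190 x 130 mm. The smaller tray measured about 145 x 96 mm. It touched down at about 12 N before I released it, and the last picture shows it flat, right way up and clear of the gripper.
- **Hood:** The bar's height puts it at 39.7 degrees, and the orange band shows at the rim in the last picture. A faint reddish trace is visible inside the body below the rim; I took it to be the still-hidden part of the guide arm.
- **Force on the bar:** It rose to about 22 N near the end of the lift because my arc was about 3 mm too far towards the hinge. I eased it off, and the last reading was about 10 N, which fits the spring alone. The gripper is still closed on the bar with an 80 N grip.
- **Left alone:** I didn't touch the gear, mouse, mug or purple look-alike. I didn't re-measure the mouse and mug positions at the end.

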